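# Put the steel balls away under the roll-top

### The arm

A 6-joint arm with a two-finger parallel gripper is mounted at the origin on the work surface. World frame = base frame: x ahead of the robot, y to its left, z up, the work surface at z = 0. Lengths are in m, angles in rad, forces in N, time in s.
With the tool pointing down it reaches from about 0.225 to 0.875 m from the base axis. Payload 3.4 kg.
Tool frame: the origin (TCP) lies on the centre line of the jaws, within the pads' length; the fingertips stand 14 mm ahead of it and the grasp point (between the pads) lies 5 mm behind it; z points along the fingers, y is the line along which they close (so a half turn about z gives the same grasp; the last joint's range is limited). The gripper opens to 85 mm and grips with 20 to 120 N. Pads are 22 mm wide; open, the fingers measure 114 mm over their backs; the gripper's body (76 mm by 85 mm) begins 54 mm behind the grasp point. The pads swing forward as they close: fully open they stand 13 mm farther back than shut.
Start: joints at [-1.231, 0.276, 1.505, -0, 1.361, -0.121], TCP at [0.256, -0.515, 0.245] pointing down, gripper open.
Joint ranges: [-2.89, 2.89], [-0.75, 2.08], [0.22, 2.7], [-1.18, 4.32], [0.11, 2.71], [-2.7, 2.7]. Speed limits (rad/s): [2.57, 2.57, 3.14, 3.14, 3.14, 3.14].

### API

Orientations are given as a unit quaternion [x, y, z, w].
In Python, from bench import telemetry, imaging, sign_off gives the robot as it stands.
- The arm moves only by the tool drive_tool, never from a script. Its arguments are lists of equal length, an entry for each row: "translation": the shift along the tool's x, y, z in mm, a list of three; "dr": the turn, a rotation vector about the tool's x, y, z in rad, a list of three. A call has 1 to 5 rows; each row is the pose to reach, as a shift and turn from the pose commanded when the call began, along the tool's axes at that moment; what a row does not reach only later rows make up. A row lasts 1/10 s, in which the tool goes at most 50 mm and 8.59 degrees, less where a joint would pass 70% of its speed; a pose out of reach is approached as far as the arm can. A call with a gripper value outside its range is refused whole. "claw" is the closure, from 0 (fully open) to 1 (shut), set as the call begins (left out, the last holds). The fingers move at their own pace and stop on an object; "squeeze" is the grip in N (left out, the last holds). Time passes only in rows, so rows that repeat a pose let the fingers close. It gives the time, the measured TCP pose, the force, the opening and the grip force at its end, in the units of the state.
- telemetry.sense(): the state, without advancing time (a new reading comes with each control period).
- imaging.get_image(name): name is "scene" or "top" or "wrist"; returns (picture, depth): 384x512x3 uint8, blue, green, red; 384x512 float32, m along the optical axis (not along the pixel's ray), 0 where there is no reading.
- imaging.camera_params(name): a dict with "fov_y" (degrees; the focal length in pixels is half the picture's height over the tangent of half this angle, whatever the lens; pixels are square), "cx", "cy" (the principal point, pixels), "world_from_camera" (4x4, takes a point from camera to world coordinates). Camera axes: x right, y down, z forward; pixel columns grow to the right and rows downward; lengths in m; the calibration is good to about 2 mm. The wrist camera is an equidistant fisheye: a pixel r from the principal point sees the ray r / f radians off the axis. A picture is of the moment at which its call begins: read the wrist's pose just before it. camera_params takes no time and is no camera call; for the wrist camera it gives the pose at the moment of the call.
- sign_off(): hands the job in; it is judged then, once.
The state is a dict: "t": time; "q": joint angles; "dq": joint speeds; "joint_torque": joint torques, N m; "ee_pos": TCP position; "ee_rot": TCP orientation; "ft_force": force on the tool from outside, world axes, zero at the start; "ft_torque": the same for the moment, N m; "gripper_width": finger opening in m; "grip_force": force on a finger pad.
Only numpy, scipy, OpenCV 4.12 (cv2) and the standard library are available. Lean on these libraries where they do the work, as an engineer would, in place of code of your own. Each camera call takes 0.05 s, during which the arm holds its last target. There are 200 camera calls.

### The job

Put the five steel balls away: roll the slatted cover of the blue parts cabinet all the way open, then tip all the balls out of the red scoop into the shallow steel dish inside, bringing the spout down close over the dish before you tip. Set the scoop back upright on the bench and roll the cover fully shut. Leave the two parts bins, the bottle and the screwdriver where they are.

Things in the scene. Friction and masses are not known exactly. Their poses are not given: they have to be found in the camera images.
- cabinet: Fixed blue bench-top cabinet like a bread bin: 386 mm deep (its x), 350 wide (y), 233 high. Origin: centre of its underside. Open front faces its -x. Two 12 mm side cheeks (half discs, radius 193) stand 326 mm apart. Inner floor 20 mm above the bench, front sill 32 mm. A fixed hood roofs the rear half (+x). The cover's roll axis runs along the cabinet's y, 40 mm above the origin.
- cover (a joint): Grey slatted tambour cover, an arc of radius 180 mm (outside) about the cabinet's roll axis. Angle in rad: 0 = fully shut (lower edge down at the front sill), 1.62 = fully open (rolled back under the hood). It can start slightly ajar. Track friction holds it wherever it is left; moving it takes up to about 6 N at the handle.
- cover_handle (a point): Centre of the cover's yellow handle: round bar 12 mm thick, 120 mm long along the cabinet's y, a post at each end, 42 mm out from the slats (room for a finger behind it). At cover angle q it is at (-222 cos(q+0.244), 0, 40+222 sin(q+0.244)) mm in the cabinet's frame. It can be gripped from above all the way, the bar turning between the fingers.
- dish: Loose shallow round steel dish standing on the cabinet's floor, left or right of the middle (the blue bin on the other side): 110 mm across the rim, 20 mm high, floor 4 mm thick, wall 4 mm, 0.3 kg. Origin: centre of its underside.
- scoop_grip (a point): Centre of the black handle of the red scoop (105 long, 60 wide, walls 34 high, 0.14 kg): bar 14 mm wide (scoop's y), 24 tall, 75 long (x), 62 mm above the underside. The scoop's x points from spout to rear. Balls lie in a flat rear pocket; a 15 degree ramp rises to the spout: level, they stay in; tipped spout-down well past 15 degrees they roll out (about 35 empties it).
- scoop_spout (a point): Lip of the scoop's spout, 36 mm wide: in the scoop's frame 65 mm ahead (-x) of the handle's centre and 42 mm below it (20 mm above the scoop's underside). Same axes as the scoop.
- scoop: The same red scoop; origin on its underside, 20 mm ahead (-x) of the point straight below the handle's centre.
- ball0_center (a point): Centre of a polished steel ball, 15 mm across, 14 g; starts in the scoop.
- ball1_center (a point): Centre of a polished steel ball, 15 mm across, 14 g; starts in the scoop.
- ball2_center (a point): Centre of a polished steel ball, 15 mm across, 14 g; starts in the scoop.
- ball3_center (a point): Centre of a polished steel ball, 15 mm across, 14 g; starts in the scoop.
- ball4_center (a point): Centre of a polished steel ball, 15 mm across, 14 g; starts in the scoop.
- blue_bin: Bystander: small open blue parts bin, 85 x 75 x 45 mm, on the cabinet's floor beside the dish. Origin: centre of its underside.
- red_bin: Bystander: open red parts bin, 120 x 100 x 60 mm, on the bench. Origin: centre of its underside.
- bottle: Bystander: white bottle with a blue cap, 60 mm across, 170 mm tall, on the bench. Origin: centre of its underside.
- screwdriver: Bystander: screwdriver lying on the bench near the cabinet's front left corner, about 200 mm long, under 35 mm high. Origin: at its middle, on the bench.

How it is judged:
By the outcome, as a careful person would: the job done as asked, in the order asked, and still so for the second after the job is handed in, with the robot touching nothing.
It also fails if it takes over 72 s, if anything falls off the work surface, if the arm or the gripper's body presses on something with over 40 N, if the wrist force passes 120 N, or if a joint passes its speed limit or range.

## Working session

There is one attempt and no reset: what is moved stays moved. The work goes in short steps, Python scripts to look and compute and a tool call to move; the robot and the scene stay as the last step left them, time stands still between calls to the robot, and variables do not carry over. Pictures are saved under pics/ and viewed, at most 10 in all, crops included, and the job is handed in when it is done.

Besides the shell and the picture viewer there is one more tool, called after "Call:" by a JSON object that holds its "method" and its "body". drive_tool: Moves the arm, as the interface text tells. Its arguments: {"type":"object","properties":{"translation":{"type":"array","items":{"type":"array","items":{"type":"number"}}},"dr":{"type":"array","items":{"type":"array","items":{"type":"number"}}},"claw":{"type":"number"},"squeeze":{"type":"number"}},"required":["translation","dr"]}

```bash
mkdir -p pics; ls
cat > h.py <<'E'
import numpy as np, cv2
from bench import telemetry, imaging, sign_off
def cloud(name):
    p=imaging.camera_params(name); im,d=imaging.get_image(name)
    h,w=d.shape; f=h/2/np.tan(np.radians(p['fov_y']/2))
    u,v=np.meshgrid(np.arange(w),np.arange(h))
    x=(u-p['cx'])/f; y=(v-p['cy'])/f
    if name=='wrist':
        r=np.hypot(x,y)+1e-9; s=np.tan(np.minimum(r,1.5))/r; x=x*s;y=y*s
    P=np.stack([x*d,y*d,d,np.ones_like(d)],-1)@np.array(p['world_from_camera']).T
    P=P[...,:3]; P[d==0]=np.nan
    return im,P
E
python3 - <<'E'
from h import *
a=[]
for n in ['scene','top']:
    im,P=cloud(n); np.save(n+'.npy',P); cv2.imwrite(n+'.png',im); a.append(im)
    p=imaging.camera_params(n); print(n,np.round(p['world_from_camera'],3).tolist(),p['fov_y'])
    cv2.imwrite('pics/'+n+'1.png',cv2.resize(im,(800,600)))
s=telemetry.sense();print(s)
E
```

```text
pics
scene [[-0.751, -0.628, 0.206, 0.27], [-0.66, 0.712, -0.238, 0.314], [0.003, -0.314, -0.949, 1.246], [0.0, 0.0, 0.0, 1.0]] 45.6604249890479
top [[0.002, -0.992, 0.126, 0.401], [-1.0, 0.001, 0.02, 0.019], [-0.02, -0.126, -0.992, 1.326], [0.0, 0.0, 0.0, 1.0]] 45.78661536049527
{'t': 0.1, 'q': array([-1.23101524e+00,  2.76520626e-01,  1.50601682e+00,  2.26229815e-05,
        1.36071779e+00, -1.21032889e-01]), 'dq': array([ 0.00024097, -0.00093518, -0.00068987, -0.00089065,  0.00116714,
        0.00046794]), 'joint_torque': array([ 7.39355619e-04, -4.17700160e+01, -2.46404672e+01, -1.86156285e-04,
        5.78730469e-03, -1.05496053e-05]), 'ee_pos': array([ 0.25552062, -0.51459371,  0.24452845]), 'ee_rot': array([ 9.73573735e-01,  2.28371391e-01, -7.97460039e-05, -8.27533025e-04]), 'ft_force': array([-0.09644107,  0.63708765, -0.27464832]), 'ft_torque': array([ 0.02102149,  0.01015092, -0.00592908]), 'grip_force': 0.0, 'gripper_width': 0.08581474397370711}
```

View pics/top1.png

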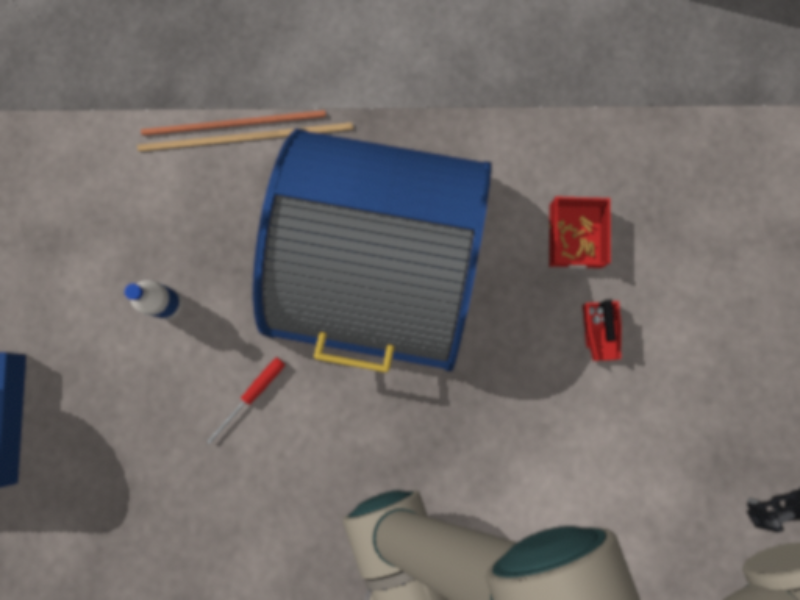

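View pics/scene1.png

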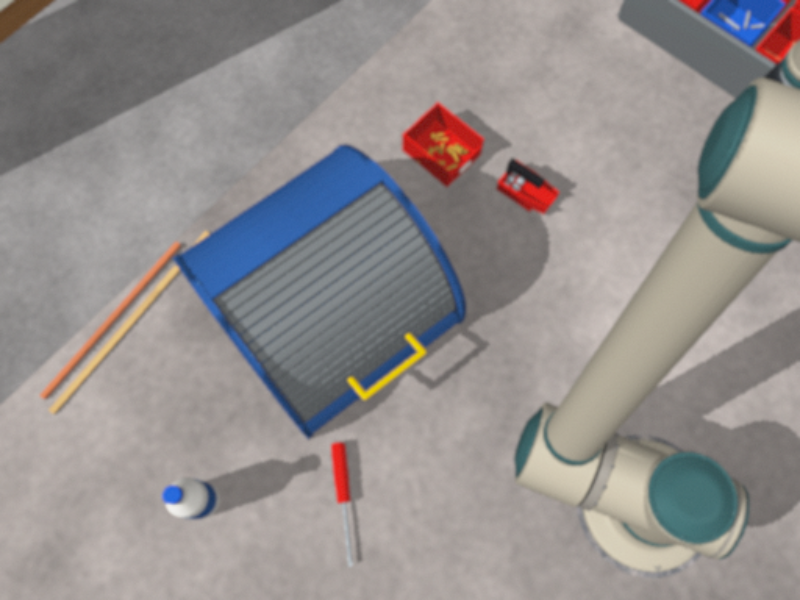

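The top view shows the cabinet at (370,250), with its yellow handle at (353,358). The scoop is at (604,330), spout toward the robot and black grip at (610,320). The red bin is at (580,232) and the screwdriver at (248,400).

Run:
```python
from h import *
for n in ['top','scene']:
    P=np.load(n+'.npy'); im=cv2.imread(n+'.png'); hsv=cv2.cvtColor(im,cv2.COLOR_BGR2HSV).astype(int); H,S,V=hsv[...,0],hsv[...,1],hsv[...,2]
    x,y,z=np.moveaxis(P,-1,0)
    def st(nm,m,pca=True):
        q=P[m&~np.isnan(z)]; 
        if len(q)<5: print(n,nm,len(q)); return
        r=cv2.minAreaRect((q[:,:2]*1000).astype(np.float32))
        print(n,nm,len(q),'med',np.round(np.median(q,0),4),'min',np.round(np.percentile(q,2,0),3),'max',np.round(np.percentile(q,98,0),3),'rect',np.round(np.r_[r[0],r[1],r[2]],1))
        if pca:
            w,v=np.linalg.eigh(np.cov(q[:,:2].T)); print('   ax',np.round(v[:,1],3), np.degrees(np.arctan2(v[1,1],v[0,1])))
    yel=(H>20)&(H<33)&(S>170)&(x<0.55)&(x>.2)&(z>.03)
    st('handle',yel)
    blue=(H>100)&(H<120)&(S>130)&(abs(y)<.35)&(x>.3)
    st('blue',blue&(y<.2)); st('bluehigh',blue&(z>.2)&(y<.2))
    sc=(x>.3)&(x<.53)&(y<-.25)&(y>-.5)
    red=((H<8)|(H>172))&(S>150)
    st('scoopred',sc&red&(z>.005)); st('scoopblack',sc&(V<70)&(z>.045)); st('high',sc&(z>.06))
    st('redbin',red&(x>.53)&(y<-.2)&(z>.01)); st('screw',red&(y>0)&(z>0.005))
```

```text
top handle 0
top blue 5472 med [0.7316 0.0432 0.21  ] min [ 0.462 -0.089  0.03 ] max [0.823 0.193 0.231] rect [644.2  76.  312.6 358.3  79.8]
   ax [0.629 0.777] 50.99382209220617
top bluehigh 3412 med [0.7148 0.0436 0.2202] min [ 0.568 -0.086  0.201] max [0.772 0.193 0.232] rect [656.8  68.2 302.7 217.4  79.3]
   ax [0.304 0.953] 72.28390133296202
top scoopred 380 med [ 0.4905 -0.3227  0.0171] min [ 0.463 -0.351  0.006] max [ 0.527 -0.295  0.072] rect [ 496.2 -324.5   71.2   57.6    4.5]
   ax [-0.752 -0.659] -138.79487315426567
top scoopblack 78 med [ 0.5121 -0.3222  0.073 ] min [ 0.493 -0.33   0.061] max [ 0.529 -0.316  0.078] rect [ 511.2 -322.9   37.    12.6    3.7]
   ax [-0.998 -0.069] -176.0467385599924
top high 91 med [ 0.5095 -0.3225  0.0727] min [ 0.491 -0.331  0.061] max [ 0.529 -0.316  0.078] rect [ 510.  -323.9   39.    14.7    1.5]
   ax [-0.998 -0.061] -176.4785605193078
top redbin 755 med [ 0.6896 -0.2973  0.0367] min [ 0.536 -0.349  0.011] max [ 0.752 -0.232  0.063] rect [ 640.9 -286.5  233.2  111.9    5.6]
   ax [-0.973 -0.229] -166.75586016181086
top screw 247 med
[... 910 characters left out ...]
0.329  0.061] max [ 0.528 -0.315  0.079] rect [ 5.082e+02 -3.222e+02  4.150e+01  1.490e+01  2.000e-01]
   ax [-0.997 -0.079] -175.4587482191957
scene high 101 med [ 0.5062 -0.3206  0.0732] min [ 0.486 -0.33   0.061] max [ 0.529 -0.315  0.079] rect [ 5.072e+02 -3.229e+02  4.360e+01  1.630e+01  2.000e-01]
   ax [-0.997 -0.071] -175.91478525046634
scene redbin 933 med [ 0.6936 -0.2916  0.0375] min [ 0.541 -0.332  0.011] max [ 0.748 -0.231  0.063] rect [ 640.2 -281.2  104.4  219.2   88.3]
   ax [-0.999 -0.045] -177.44029010059356
scene screw 301 med [0.4176 0.3007 0.0244] min [0.381 0.269 0.018] max [0.454 0.334 0.03 ] rect [417.7 301.4  22.2  95.1  48.5]
   ax [-0.752  0.659] 138.77960601311761
```

Run:
```python
from h import *
from scipy.optimize import least_squares
for n in ['top','scene']:
    P=np.load(n+'.npy'); im=cv2.imread(n+'.png'); hsv=cv2.cvtColor(im,cv2.COLOR_BGR2HSV).astype(int); H,S,V=hsv[...,0],hsv[...,1],hsv[...,2]
    x,y,z=np.moveaxis(P,-1,0); ok=~np.isnan(z)
    b=P[ok&(H>100)&(H<120)&(S>130)&(y<.25)&(y>-.15)&(x>.4)&(z>.1)]
    g=P[ok&(S<60)&(y<.2)&(y>-.1)&(x>.4)&(z>.1)]
    f=lambda p:np.r_[np.hypot((b[:,0]-p[0])*np.cos(p[1])+(b[:,1]-.07)*np.sin(p[1]),b[:,2]-.04)-.193,np.hypot((g[:,0]-p[0])*np.cos(p[1])+(g[:,1]-.07)*np.sin(p[1]),g[:,2]-.04)-.18]
    s=least_squares(f,[.63,-.17],loss='soft_l1',f_scale=.002); x0,a=s.x
    r=f(s.x); print(n,s.x,np.degrees(a),np.median(r[:len(b)]),np.median(r[len(b):]),len(g))
    yy=-(b[:,0]-x0)*np.sin(a)+(b[:,1]-.07)*np.cos(a); lo,hi=np.percentile(yy,[.3,99.7]); c=(lo+hi)/2
    cx,cy=x0-np.sin(a)*c,.07+np.cos(a)*c; print('width',hi-lo,'centre',cx,cy)
    m=ok&(H>18)&(H<36)&(S>110)&(x<.52)&(x>.3)&(y>0)&(y<.22); q=P[m]; u=np.c_[(q[:,0]-cx)*np.cos(a)+(q[:,1]-cy)*np.sin(a),-(q[:,0]-cx)*np.sin(a)+(q[:,1]-cy)*np.cos(a),q[:,2]]
    print('handle cab',len(q),np.round(np.percentile(u,[5,50,95],axis=0),4).tolist(),'world',np.median(q,0))
    sel=ok&(x>.4)&(x<.59)&(y<-.25)&(y>-.42)&(z>.055)&(V<80); k=P[sel]; rr=cv2.minAreaRect((k[:,:2]*1000).astype(np.float32)); print('grip',rr,k.mean(0),k.min(0),k.max(0))
    sel=ok&(x>.4)&(x<.57)&(y<-.25)&(y>-.42)&(z>.008)&((S>130)|(V<80)); k=P[sel]; rr=cv2.minAreaRect((k[:,:2]*1000).astype(np.float32)); print('scoop',rr,k.min(0),k.max(0))
```

```text
top [ 0.65529195 -0.17838288] -10.2205860381859 -0.0014097220466590676 -0.0007573169975475941 8178
width 0.34148840575455963 centre 0.6587125464104912 0.08897173577971516
handle cab 340 [[-0.2157, -0.06, 0.0955], [-0.2075, 0.0047, 0.1077], [-0.174, 0.0661, 0.1135]] world [0.45571371 0.1308524  0.10767054]
grip ((527.5623168945312, -323.1263427734375), (69.79891204833984, 15.314056396484375), 3.9116878509521484) [ 0.52789158 -0.32177747  0.07149448] [ 0.49281475 -0.33122088  0.05506247] [ 0.56225102 -0.31326931  0.07952861]
scoop ((511.50604248046875, -323.850830078125), (103.70985412597656, 60.839115142822266), 3.2004446983337402) [ 0.45918748 -0.35335949  0.00814407] [ 0.56448309 -0.29105527  0.07952861]
scene [ 0.65072234 -0.17925369] -10.270479655119685 -0.0010263680868234787 -0.00017050076102433087 9100
width 0.3428971151553116 centre 0.6542767223393726 0.08961594076808997
handle cab 380 [[-0.2158, -0.0602, 0.0215], [-0.2074, 0.005, 0.1085], [-0.172, 0.0662, 0.1142]] world [0.45370013 0.13209134 0.10846495]
grip ((522.3086547851562, -320.902587890625), (71.01322174072266, 15.174821853637695), 2.428774833679199) [ 0.52399483 -0.31957998  0.07107104] [ 0.48686191 -0.32969122  0.05540761] [ 0.55768176 -0.31185255  0.08095034]
scoop ((511.0172424316406, -320.6446228027344), (111.67353057861328, 57.54136657714844), 6.464944839477539) [ 0.45448847 -0.35169107  0.00802784] [ 0.56576168 -0.28996677  0.08095034]
```

```bash
cat >> h.py <<'E'
from scipy.spatial.transform import Rotation as Rn
CX,CY,CA=.657,.092,-.178
def cab(x,y,z): return np.array([CX+x*np.cos(CA)-y*np.sin(CA),CY+x*np.sin(CA)+y*np.cos(CA),z])
def tocab(P): 
    d=P-np.array([CX,CY,0]); return np.stack([d[...,0]*np.cos(CA)+d[...,1]*np.sin(CA),-d[...,0]*np.sin(CA)+d[...,1]*np.cos(CA),d[...,2]],-1)
def plan(p,a,tilt=0):
    s=telemetry.sense(); R=Rn.from_quat(s['ee_rot']); a=np.radians(a)
    T=Rn.from_matrix(np.array([[-np.sin(a),np.cos(a),0],[np.cos(a),np.sin(a),0],[0,0,-1]]).T)*Rn.from_euler('y',tilt,degrees=True)
    print('trans',np.round(R.inv().apply(np.array(p)-s['ee_pos'])*1000,1),'dr',np.round((R.inv()*T).as_rotvec(),3),'t',s['t'])
E
python3 - <<'E'
from h import *
plan(cab(-.2105,0,.225),-10.2)
E
```

```text
trans [ 460.3 -490.3   20.4] dr [-0.001 -0.001 -0.932] t 0.1
```

Call:
{"method": "drive_tool", "body": {"translation": [[460,-490,20],[460,-490,20],[460,-490,20],[460,-490,20],[460,-490,20]], "dr": [[0,0,-0.932],[0,0,-0.932],[0,0,-0.932],[0,0,-0.932],[0,0,-0.932]], "claw": 0.6, "squeeze": 40}}

```text
t: 0.6
ee_pos: [0.3279, -0.2737, 0.2375]
ee_rot: [0.821, 0.571, 0.0, -0.0]
ft_force: [1.5, -0.1, 0.1]
gripper_width: 0.0345
grip_force: 0.0
```

Run:
```python
from h import *
plan(cab(-.2105,0,.225),-10.2)
```

```text
trans [420.3 -25.6  12.7] dr [-0.    -0.001 -0.177] t 0.6
```

Call:
{"method": "drive_tool", "body": {"translation": [[420,-26,12],[420,-26,12],[420,-26,12],[420,-26,12],[420,-26,12]], "dr": [[0,0,-0.177],[0,0,-0.177],[0,0,-0.177],[0,0,-0.177],[0,0,-0.177]]}}

```text
t: 1.1
ee_pos: [0.4012, -0.0349, 0.2306]
ee_rot: [0.769, 0.639, 0.0, 0.0]
ft_force: [1.1, -0.0, 0.7]
gripper_width: 0.0339
grip_force: 0.0
```

Run:
```python
from h import *
plan(cab(-.2105,0,.225),-10.2)
```

```text
trans [170.3  17.9   5.6] dr [ 0.     0.    -0.005] t 1.1
```

Call:
{"method": "drive_tool", "body": {"translation": [[170,18,6],[170,18,6],[170,18,6],[170,18,6],[170,18,6]], "dr": [[0,0,-0.005],[0,0,-0.005],[0,0,-0.005],[0,0,-0.005],[0,0,-0.005]]}}

```text
t: 1.6
ee_pos: [0.4502, 0.1296, 0.2241]
ee_rot: [0.766, 0.643, -0.0, -0.001]
ft_force: [0.1, -0.4, 0.3]
gripper_width: 0.0345
grip_force: 0.0
```

Run:
```python
from h import *
im,P=cloud('wrist'); cv2.imwrite('pics/w1.png',im)
plan(cab(-.2105,0,.108),-10.2)
H,S,V=np.moveaxis(cv2.cvtColor(im,cv2.COLOR_BGR2HSV).astype(int),-1,0)
C=tocab(P); m=(H>18)&(H<36)&(S>110)&(C[...,2]>.05)&(C[...,2]<.15)&(C[...,0]<-.195)&(C[...,0]>-.26)
q=C[m]; print(len(q),np.round(np.percentile(q,[3,50,97],axis=0),4).tolist())
print(tocab(telemetry.sense()['ee_pos']))
```

```text
trans [1.600e+00 1.000e-01 1.161e+02] dr [-0.001  0.001  0.003] t 1.65
2172 [[-0.2155, -0.0611, 0.1048], [-0.2095, 0.0074, 0.1095], [-0.1972, 0.0629, 0.1113]]
[-0.21048151 -0.00148476  0.22410887]
```

View pics/w1.png

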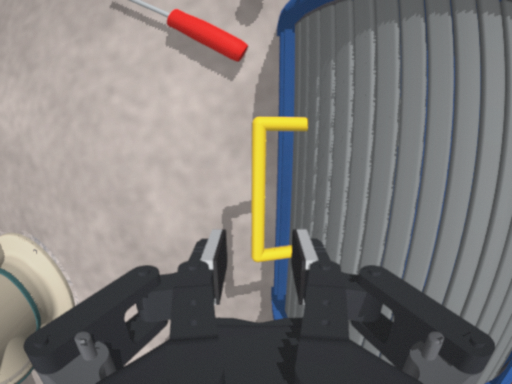

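The wrist view shows the bar at (258,190), centred between the fingers, with the lower post at (275,253). Next I descend and grip it.

Call:
{"method": "drive_tool", "body": {"translation": [[2,0,50],[2,0,95],[2,0,119],[2,0,119]], "dr": [[0,0,0],[0,0,0],[0,0,0],[0,0,0]]}}

```text
t: 2.05
ee_pos: [0.4467, 0.1269, 0.1027]
ee_rot: [0.768, 0.641, -0.004, -0.002]
ft_force: [0.0, 0.9, 1.0]
gripper_width: 0.0344
grip_force: 0.0
```

Call:
{"method": "drive_tool", "body": {"translation": [[0,0,0],[0,0,0],[0,0,0],[0,0,0]], "dr": [[0,0,0],[0,0,0],[0,0,0],[0,0,0]], "claw": 1.0, "squeeze": 40}}

```text
t: 2.45
ee_pos: [0.4491, 0.1284, 0.1067]
ee_rot: [0.767, 0.641, -0.001, -0.0]
ft_force: [-4.7, -1.6, 3.3]
gripper_width: 0.0103
grip_force: 39.4
```

Run:
```python
from h import *
c=tocab(telemetry.sense()['ee_pos'])*1000; print(c)
a0=np.arctan2(c[2]-40,-c[0]); r=np.hypot(c[2]-40,c[0]); print(a0,r)
for q in np.arange(a0,1.9,.1): print(round(q-.244,2),np.round([0,-222*np.cos(q)-c[0],-(40+222*np.sin(q)-c[2])]).tolist())
```

```text
[-211.10020612   -1.00958691  106.72228682]
0.306133270033764 221.39367782835825
0.06 [0.0, -1.0, -0.0]
0.16 [0.0, 7.0, -21.0]
0.26 [0.0, 17.0, -41.0]
0.36 [0.0, 29.0, -60.0]
0.46 [0.0, 42.0, -77.0]
0.56 [0.0, 57.0, -93.0]
0.66 [0.0, 74.0, -108.0]
0.76 [0.0, 92.0, -121.0]
0.86 [0.0, 112.0, -132.0]
0.96 [0.0, 132.0, -141.0]
1.06 [0.0, 153.0, -148.0]
1.16 [0.0, 175.0, -152.0]
1.26 [0.0, 197.0, -155.0]
1.36 [0.0, 219.0, -155.0]
1.46 [0.0, 241.0, -153.0]
1.56 [0.0, 263.0, -149.0]
```

Call:
{"method": "drive_tool", "body": {"translation": [[0,7,-21],[0,17,-41],[0,29,-60],[0,42,-77],[0,57,-93]], "dr": [[0,0,0],[0,0,0],[0,0,0],[0,0,0],[0,0,0]]}}

```text
t: 2.95
ee_pos: [0.5018, 0.1185, 0.1995]
ee_rot: [0.767, 0.642, -0.004, -0.003]
ft_force: [-9.1, -0.1, 0.2]
gripper_width: 0.0102
grip_force: 39.0
```

Call:
{"method": "drive_tool", "body": {"translation": [[0,17,-15],[0,35,-28],[0,55,-39],[0,75,-48],[0,96,-55]], "dr": [[0,0,0],[0,0,0],[0,0,0],[0,0,0],[0,0,0]]}}

```text
t: 3.45
ee_pos: [0.5994, 0.1007, 0.2581]
ee_rot: [0.767, 0.641, -0.001, 0.001]
ft_force: [-7.5, -1.5, 14.3]
gripper_width: 0.0101
grip_force: 42.0
```

Run:
```python
from h import *
s=telemetry.sense();c=tocab(s['ee_pos'])*1000; print(c,s['gripper_width'],s['grip_force'])
for q in [1.2,1.3,1.4,1.5,1.58,1.62,1.65]: print(q,np.round([0,-222*np.cos(q+.244)-c[0],-(40+222*np.sin(q+.244)-c[2])]).tolist())
```

```text
[-58.20692235  -1.67548295 258.12681788] 0.010055997711043662 41.96296155452728
1.2 [0.0, 30.0, -2.0]
1.3 [0.0, 52.0, -4.0]
1.4 [0.0, 74.0, -3.0]
1.5 [0.0, 96.0, -1.0]
1.58 [0.0, 114.0, 3.0]
1.62 [0.0, 122.0, 6.0]
1.65 [0.0, 129.0, 8.0]
```

Call:
{"method": "drive_tool", "body": {"translation": [[0,22,0],[0,43,0],[0,65,0],[0,88,2],[0,108,5]], "dr": [[0,0,0],[0,0,0],[0,0,0],[0,0,0],[0,0,0]]}}

```text
t: 3.95
ee_pos: [0.7114, 0.0799, 0.2566]
ee_rot: [0.768, 0.641, 0.004, 0.007]
ft_force: [-2.5, -2.8, 6.4]
gripper_width: 0.0105
grip_force: 43.5
```

Call:
{"method": "drive_tool", "body": {"translation": [[0,13,3],[0,22,5],[0,22,5],[0,22,5]], "dr": [[0,0,0],[0,0,0],[0,0,0],[0,0,0]]}}

```text
t: 4.35
ee_pos: [0.7213, 0.0781, 0.2529]
ee_rot: [0.767, 0.642, -0.004, -0.002]
ft_force: [-26.2, -2.1, 28.3]
gripper_width: 0.0104
grip_force: 46.8
```

Run:
```python
from h import *
s=telemetry.sense();c=tocab(s['ee_pos'])*1000; print(c,s['ft_force'],np.arctan2(c[2]-40,-c[0])-.244)
```

```text
[ 65.73877646  -2.29475467 252.9254171 ] [-26.15476264  -2.06440243  28.32207186] 1.626252842855198
```

Cover is at its stop. I release and lift.

Call:
{"method": "drive_tool", "body": {"translation": [[0,-2,-1],[0,-2,-1],[0,-2,-30],[0,-2,-75],[0,-2,-75]], "dr": [[0,0,0],[0,0,0],[0,0,0],[0,0,0],[0,0,0]], "claw": 0.6}}

```text
t: 4.85
ee_pos: [0.7305, 0.0791, 0.3263]
ee_rot: [0.767, 0.641, 0.006, 0.005]
ft_force: [0.8, 1.5, 0.7]
gripper_width: 0.034
grip_force: 0.0
```

Run:
```python
from h import *
plan([.526,-.322,.2],-86.5)
im,P=cloud('scene'); cv2.imwrite('pics/s2.png',cv2.resize(im,(800,600))); np.save('s2.npy',P); cv2.imwrite('s2.png',im)
im,P=cloud('top'); cv2.imwrite('pics/t2.png',cv2.resize(im,(800,600))); np.save('t2.npy',P);cv2.imwrite('t2.png',im)
```

```text
trans [-431.3 -132.2  123.1] dr [ 0.011 -0.012  1.332] t 4.85
```

View pics/s2.png

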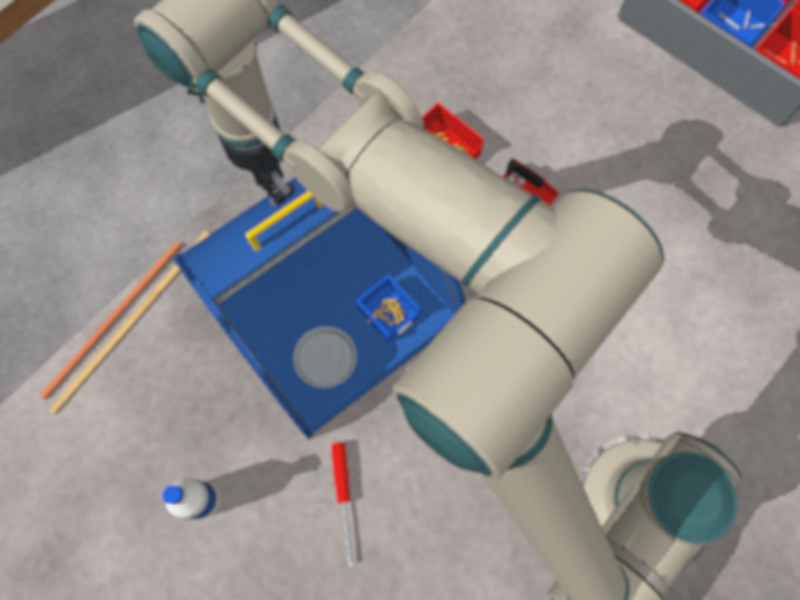

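The cover is open. The dish is at (325,357) and the blue bin at (388,305). I'll compute the dish and bin positions while heading to the scoop.

Run:
```python
from h import *
P=np.load('s2.npy'); im=cv2.imread('s2.png'); C=tocab(P)
H,S,V=np.moveaxis(cv2.cvtColor(im,cv2.COLOR_BGR2HSV).astype(int),-1,0)
u,v=np.meshgrid(np.arange(512),np.arange(384))
m=(S<90)&(C[...,2]<.06)&(C[...,2]>.015)&(np.hypot(u-208,v-228)<28)
q=C[m]; c,r=cv2.minEnclosingCircle((q[:,:2]*1000).astype(np.float32)); print('dish cab',c,r,np.percentile(q,[2,50,98],axis=0).tolist(), 'world',cab(c[0]/1000,c[1]/1000,0))
m=(np.hypot(u-248,v-195)<32)&(C[...,2]>.055)&(C[...,2]<.075); q=C[m]; print('bin',cv2.minAreaRect((q[:,:2]*1000).astype(np.float32)),len(q))
```

```text
dish cab (-97.3506851196289, 66.0400390625) 58.60505676269531 [[-0.14800781760002024, 0.017211219951971304, 0.019049627685995482], [-0.09712468250472381, 0.06629605746671875, 0.02561898771972937], [-0.04926598027600448, 0.11633508517699707, 0.04318971326153267]] world [0.57288063 0.17423365 0.        ]
bin ((-100.86561584472656, -100.08399963378906), (85.33102416992188, 130.10618591308594), 3.0013434886932373) 190
```

Call:
{"method": "drive_tool", "body": {"translation": [[-40,-10,0],[-80,-25,0],[-120,-40,0],[-160,-55,0],[-200,-65,0]], "dr": [[0,0,0.15],[0,0,0.3],[0,0,0.45],[0,0,0.6],[0,0,0.75]], "claw": 0.3}}

```text
t: 5.45
ee_pos: [0.6261, -0.1074, 0.317]
ee_rot: [0.95, 0.313, -0.001, -0.0]
ft_force: [0.1, -0.5, -0.8]
gripper_width: 0.0599
grip_force: 0.0
```

Run:
```python
from h import *
plan([.526,-.322,.18],-86.5)
```

```text
trans [-207.9  113.2  137.1] dr [-0.001  0.002  0.576] t 5.45
```

Call:
{"method": "drive_tool", "body": {"translation": [[-42,23,27],[-84,46,54],[-126,69,82],[-168,92,110],[-208,113,137]], "dr": [[0,0,0.115],[0,0,0.23],[0,0,0.345],[0,0,0.46],[0,0,0.576]]}}

```text
t: 5.95
ee_pos: [0.5361, -0.3044, 0.1912]
ee_rot: [1.0, 0.031, -0.0, -0.0]
ft_force: [0.1, -0.3, 0.3]
gripper_width: 0.0597
grip_force: 0.0
```

Call:
{"method": "drive_tool", "body": {"translation": [[0,0,0],[0,0,0]], "dr": [[0,0,0],[0,0,0]]}}

```text
t: 6.15
ee_pos: [0.5363, -0.3035, 0.1916]
ee_rot: [0.999, 0.033, -0.001, -0.001]
ft_force: [0.3, 0.4, 0.6]
gripper_width: 0.0593
grip_force: 0.0
```

Run:
```python
from h import *
s=telemetry.sense();print(s['ee_pos'])
im,P=cloud('wrist'); cv2.imwrite('pics/w2.png',im)
H,S,V=np.moveaxis(cv2.cvtColor(im,cv2.COLOR_BGR2HSV).astype(int),-1,0)
x,y,z=np.moveaxis(P,-1,0)
m=(V<80)&(z>.055)&(z<.085)&(x>.45)&(x<.6)&(y>-.37)&(y<-.27)
k=P[m]; print(len(k),cv2.minAreaRect((k[:,:2]*1000).astype(np.float32)),np.percentile(k,[3,50,97],axis=0))
m=((H<8)|(H>172))&(S>140)&(z>.01)&(z<.045)&(x>.4)&(x<.585)&(y>-.4)&(y<-.25)
k=P[m]; print(len(k),cv2.minAreaRect((k[:,:2]*1000).astype(np.float32)))
```

```text
[ 0.53632164 -0.30348598  0.1915818 ]
1217 ((527.4576416015625, -324.4549865722656), (72.38449096679688, 13.914168357849121), 4.278090000152588) [[ 0.49425481 -0.33061534  0.06875622]
 [ 0.53176925 -0.32371885  0.07330782]
 [ 0.56301182 -0.31675159  0.07466122]]
2168 ((510.809326171875, -326.4031066894531), (106.61566162109375, 60.28102493286133), 4.535811901092529)
```

View pics/w2.png

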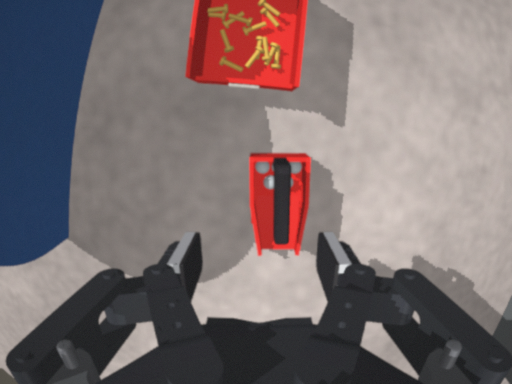

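Here the scoop's grip is at (282,200), with the balls behind it at (262–296,168–183) in the rear pocket. Grip centre is (0.5275, -0.3245) and yaw about 4.4°.

Run:
```python
from h import *
plan([.5275,-.3245,.061],-85.6)
```

```text
trans [-11.2  21.1 131.8] dr [-0.001  0.    -0.01 ] t 6.2
```

Call:
{"method": "drive_tool", "body": {"translation": [[-11,21,40],[-11,21,80],[-11,21,110],[-11,21,131],[-11,21,131]], "dr": [[0,0,-0.01],[0,0,-0.01],[0,0,-0.01],[0,0,-0.01],[0,0,-0.01]]}}

```text
t: 6.7
ee_pos: [0.5272, -0.322, 0.0603]
ee_rot: [0.999, 0.04, -0.002, -0.002]
ft_force: [-1.2, 0.4, 0.1]
gripper_width: 0.0599
grip_force: 0.0
```

Call:
{"method": "drive_tool", "body": {"translation": [[0,0,0],[0,0,0],[0,0,0],[0,0,0],[0,0,0]], "dr": [[0,0,0],[0,0,0],[0,0,0],[0,0,0],[0,0,0]], "claw": 1.0, "squeeze": 40}}

```text
t: 7.2
ee_pos: [0.5288, -0.3249, 0.0644]
ee_rot: [0.999, 0.038, 0.001, 0.001]
ft_force: [0.6, 1.7, 6.0]
gripper_width: 0.0132
grip_force: 43.6
```

Call:
{"method": "drive_tool", "body": {"translation": [[0,0,-6],[0,0,-20],[0,0,-45],[0,0,-80],[0,0,-115]], "dr": [[0,0,0],[0,0,0],[0,0,0],[0,0,0],[0,0,0]]}}

```text
t: 7.7
ee_pos: [0.5271, -0.3246, 0.179]
ee_rot: [0.999, 0.038, -0.001, -0.0]
ft_force: [1.0, 0.6, -1.8]
gripper_width: 0.0132
grip_force: 42.4
```

Run:
```python
from h import *
plan(cab(-.05,.068,.33),-100.2)
plan([.527,-.3245,.33],-85.6)
s=telemetry.sense(); print(s['ft_force'],tocab(s['ee_pos']))
```

```text
trans [ 130.  -483.9 -150.8] dr [-0.     0.001  0.255] t 7.7
trans [  -0.3   -0.2 -151. ] dr [-0.001  0.001 -0.   ] t 7.7
[ 1.02230181  0.58169183 -1.84204   ] [-0.0540882  -0.43301497  0.17904809]
```

Call:
{"method": "drive_tool", "body": {"translation": [[0,0,-30],[0,0,-65],[0,0,-100],[0,0,-135],[0,0,-150]], "dr": [[0,0,0],[0,0,0],[0,0,0],[0,0,0],[0,0,0]]}}

```text
t: 8.2
ee_pos: [0.5281, -0.3254, 0.3326]
ee_rot: [0.999, 0.038, 0.002, 0.002]
ft_force: [-0.1, -0.2, -2.9]
gripper_width: 0.0133
grip_force: 42.4
```

Run:
```python
from h import *
plan(cab(-.05,.068,.33),-100.2)
```

```text
trans [ 129.1 -484.7    0.9] dr [ 0.004 -0.005  0.255] t 8.2
```

Call:
{"method": "drive_tool", "body": {"translation": [[4,-15,0],[12,-45,0],[21,-78,0],[30,-112,0],[39,-145,0]], "dr": [[0,0,0.03],[0,0,0.08],[0,0,0.14],[0,0,0.2],[0,0,0.255]]}}

```text
t: 8.7
ee_pos: [0.555, -0.1759, 0.3283]
ee_rot: [0.996, -0.091, -0.0, 0.0]
ft_force: [-0.1, 0.0, -2.7]
gripper_width: 0.0131
grip_force: 42.4
```

Call:
{"method": "drive_tool", "body": {"translation": [[0,-35,0],[0,-70,0],[0,-105,0],[0,-140,0],[0,-175,0]], "dr": [[0,0,0],[0,0,0],[0,0,0],[0,0,0],[0,0,0]]}}

```text
t: 9.2
ee_pos: [0.5861, -0.0037, 0.3284]
ee_rot: [0.996, -0.089, 0.0, 0.0]
ft_force: [-0.1, -0.7, -2.0]
gripper_width: 0.0131
grip_force: 42.4
```

Call:
{"method": "drive_tool", "body": {"translation": [[0,-35,0],[0,-70,0],[0,-105,0],[0,-130,0],[0,-145,0]], "dr": [[0,0,0],[0,0,0],[0,0,0],[0,0,0],[0,0,0]]}}

```text
t: 9.7
ee_pos: [0.612, 0.1397, 0.328]
ee_rot: [0.996, -0.088, -0.0, -0.0]
ft_force: [0.4, -1.5, -1.4]
gripper_width: 0.0129
grip_force: 42.4
```

Call:
{"method": "drive_tool", "body": {"translation": [[0,-5,0],[0,-5,0]], "dr": [[0,0,0],[0,0,0]]}}

```text
t: 9.9
ee_pos: [0.613, 0.1424, 0.3277]
ee_rot: [0.996, -0.089, -0.0, 0.0]
ft_force: [0.7, -0.6, -2.5]
gripper_width: 0.0131
grip_force: 42.4
```

Run:
```python
from h import *
s=telemetry.sense(); print(tocab(s['ee_pos']),s['t'])
im,P=cloud('scene'); C=tocab(P); cv2.imwrite('s3.png',im); np.save('s3.npy',P)
cv2.imwrite('pics/s3.png',cv2.resize(im[100:330,80:380],(780,598)))
plan(cab(-.05,.066,.122),-100.2,8)
```

```text
[-0.05227718  0.04183012  0.32774423] 9.9
trans [  2.2 -25.1 205.8] dr [ 0.001  0.14  -0.001] t 9.95
```

View pics/s3.png

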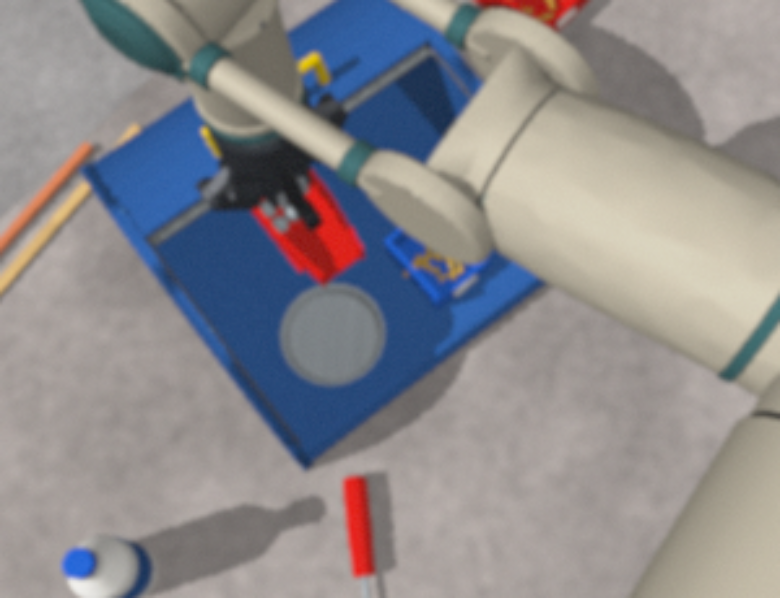

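The scoop still carries its balls, seen at (280,215) in the crop, and the dish at (332,335) lies just in front of the spout. Next I check the wrist's envelope against the hood before lowering.

Run:
```python
from h import *
for n,tc in (('s3.npy',(-.052,.042,.328)),('t2.npy',None)):
    C=tocab(np.load(n)); c=np.array(tc) if tc else tocab(np.array([.7305,.0785,.328]))
    d=(C-c).reshape(-1,3); d=d[(np.abs(d[:,1])<.12)&(d[:,2]>-.01)&(d[:,0]<.25)&(d[:,0]>-.25)]
    for z in np.arange(0,.4,.03):
        k=d[(d[:,2]>=z)&(d[:,2]<z+.03)]
        if len(k): print(n,round(z,2),len(k),'x',np.round(np.percentile(k[:,0],[1,99]),3),'y',np.round(np.percentile(k[:,1],[1,99]),3))
```

```text
s3.npy 0.0 209 x [-0.044  0.005] y [-0.019  0.02 ]
s3.npy 0.03 169 x [-0.02   0.005] y [-0.028  0.05 ]
s3.npy 0.06 311 x [-0.021  0.009] y [-0.062  0.063]
s3.npy 0.09 82 x [-0.039  0.005] y [-0.048  0.048]
s3.npy 0.12 205 x [-0.04  -0.002] y [-0.013  0.038]
s3.npy 0.15 220 x [-0.04   0.002] y [-0.032  0.037]
s3.npy 0.18 261 x [-0.038  0.005] y [-0.034  0.037]
s3.npy 0.21 205 x [-0.036  0.003] y [-0.03   0.035]
s3.npy 0.24 159 x [-0.037 -0.01 ] y [-0.03   0.034]
s3.npy 0.27 186 x [-0.038 -0.019] y [-0.03   0.011]
s3.npy 0.3 384 x [-0.22  -0.021] y [-0.087  0.048]
s3.npy 0.33 2945 x [-0.235 -0.016] y [-0.09   0.065]
s3.npy 0.36 7417 x [-0.244  0.031] y [-0.11   0.063]
s3.npy 0.39 2510 x [-0.249  0.023] y [-0.108  0.053]
t2.npy 0.0 8 x [-0.031 -0.021] y [-0.012 -0.006]
t2.npy 0.03 57 x [-0.051 -0.016] y [-0.016  0.017]
t2.npy 0.06 152 x [-0.066 -0.021] y [-0.016  0.015]
t2.npy 0.09 91 x [-0.044 -0.015] y [-0.033  0.029]
t2.npy 0.12 158 x [-0.039 -0.012] y [-0.035  0.029]
t2.npy 0.15 220 x [-0.038 -0.005] y [-0.035  0.032]
t2.npy 0.18 240 x [-0.038  0.006] y [-0.035  0.033]
t2.npy 0.21 217 x [-0.037 -0.003] y [-0.034  0.027]
t2.npy 0.24 244 x [-0.038 -0.004] y [-0.034  0.028]
t2.npy 0.27 176 x [-0.039 -0.013] y [-0.033  0.024]
t2.npy 0.3 276 x [-0.234 -0.005] y [-0.096  0.022]
t2.npy 0.33 3883 x [-0.246 -0.014] y [-0.093  0.047]
t2.npy 0.36 6419 x [-0.248  0.029] y [-0.087  0.057]
t2.npy 0.39 9 x [-0.016  0.006] y [-0.052  0.052]
```

Call:
{"method": "drive_tool", "body": {"translation": [[0,-5,0],[0,-12,5],[0,-18,20],[0,-23,40],[0,-24,65]], "dr": [[0,0.03,0],[0,0.07,0],[0,0.11,0],[0,0.15,0],[0,0.174,0]]}}

```text
t: 10.45
ee_pos: [0.6174, 0.1652, 0.2635]
ee_rot: [0.992, -0.089, 0.088, 0.008]
ft_force: [0.7, 0.1, -3.0]
gripper_width: 0.013
grip_force: 42.4
```

Run:
```python
from h import *
s=telemetry.sense(); print(tocab(s['ee_pos']),s['t'])
plan(cab(-.052,.066,.130),-100.2,10)
```

```text
[-0.05196116  0.06498163  0.26350491] 10.45
trans [-23.6  -1.  131.4] dr [ 0.    -0.003 -0.001] t 10.45
```

Call:
{"method": "drive_tool", "body": {"translation": [[-5,0,28],[-11,0,60],[-16,0,90],[-20,0,115],[-23,-1,131]], "dr": [[0,0,0],[0,0,0],[0,0,0],[0,0,0],[0,0,0]]}}

```text
t: 10.95
ee_pos: [0.6161, 0.1651, 0.1275]
ee_rot: [0.992, -0.09, 0.085, 0.009]
ft_force: [-0.0, 0.0, -2.6]
gripper_width: 0.0134
grip_force: 42.4
```

Call:
{"method": "drive_tool", "body": {"translation": [[0,0,0],[0,0,0]], "dr": [[0,0,0],[0,0,0]]}}

```text
t: 11.15
ee_pos: [0.6179, 0.1661, 0.1302]
ee_rot: [0.992, -0.089, 0.087, 0.008]
ft_force: [0.5, -0.2, -2.7]
gripper_width: 0.0131
grip_force: 42.4
```

Run:
```python
from h import *
s=telemetry.sense(); print(tocab(s['ee_pos']),s['ft_force'],s['t'])
im,P=cloud('scene'); C=tocab(P); cv2.imwrite('pics/s4.png',cv2.resize(im[130:280,130:330],(800,600)))
H,S,V=np.moveaxis(cv2.cvtColor(im,cv2.COLOR_BGR2HSV).astype(int),-1,0)
m=((H<8)|(H>172))&(S>140)&(C[...,0]<0)&(C[...,0]>-.19)&(C[...,1]>0)&(C[...,1]<.16)
k=C[m]; print(len(k),np.percentile(k,[1,99],axis=0)); f=k[k[:,0]<np.percentile(k[:,0],8)]; print('lip',f.mean(0))
m=(S<90)&(C[...,2]<.05)&(C[...,2]>.02)&(np.abs(C[...,0]+.1)<.07)&(np.abs(C[...,1]-.066)<.07); k=C[m]; print('dish',len(k),np.percentile(k,[1,99],axis=0))
for th in (10,20,30,38,42):
    c,si=np.cos(np.radians(th)),np.sin(np.radians(th)); lip=np.array([-.108,.066,max(.052,.075-.0009*(th-10))])
    print(th); plan(cab(lip[0]+.065*c-.044*si,lip[1],lip[2]+.065*si+.044*c),-100.2,th)
```

```text
[-0.05164391  0.06603855  0.13017788] [ 0.46571566 -0.24210942 -2.66874053] 11.15
256 [[-0.11449069  0.04784236  0.06499195]
 [-0.05551623  0.09553677  0.13077222]]
lip [-0.1130356   0.06553973  0.07864606]
dish 635 [[-0.15342501  0.01606056  0.02040301]
 [-0.0576966   0.11908761  0.04354706]]
10
trans [-0.8  0.5  1.3] dr [-0.    -0.002 -0.001] t 11.2
20
trans [-11.    0.5  -0.5] dr [ 0.     0.173 -0.001] t 11.2
30
trans [-22.9   0.5  -0.6] dr [ 0.     0.348 -0.001] t 11.2
38
trans [-33.1   0.6  -1.5] dr [ 0.     0.487 -0.001] t 11.2
42
trans [-38.    0.6  -3.9] dr [ 0.     0.557 -0.001] t 11.2
```

View pics/s4.png

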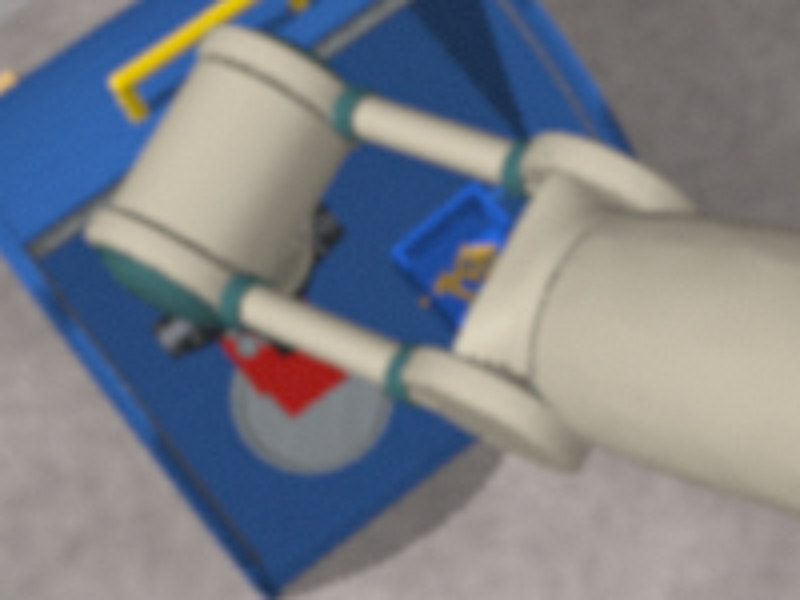

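The spout lip sits over the dish at crop (295,415), clear of the bin at (450,265). I'll tip slowly, keeping the lip roughly in place.

Call:
{"method": "drive_tool", "body": {"translation": [[0,0,0],[-1,0,0],[-2,0,0],[-4,0,-1],[-7,0,-2]], "dr": [[0,0.05,0],[0,0.1,0],[0,0.15,0],[0,0.2,0],[0,0.25,0]]}}

```text
t: 11.7
ee_pos: [0.6115, 0.1685, 0.1329]
ee_rot: [0.973, -0.087, 0.212, 0.018]
ft_force: [0.9, -0.2, -1.8]
gripper_width: 0.0132
grip_force: 42.4
```

Run:
```python
from h import *
for th in (30,36,42):
    c,si=np.cos(np.radians(th)),np.sin(np.radians(th)); lip=np.array([-.097,.067,.0555])
    print(th); plan(cab(lip[0]+.065*c-.044*si,lip[1],lip[2]+.065*si+.044*c),-100.2,th)
print(telemetry.sense()['ft_force'])
```

```text
30
trans [-6.9  0.2  4.3] dr [-0.001  0.094 -0.001] t 11.7
36
trans [-12.4   0.2  -1.7] dr [-0.001  0.199 -0.001] t 11.7
42
trans [-18.6   0.2  -7.2] dr [-0.001  0.304 -0.001] t 11.7
[ 0.85307307 -0.24545636 -1.77592347]
```

Call:
{"method": "drive_tool", "body": {"translation": [[-3,0,2],[-6,0,3],[-10,0,1],[-14,0,-3],[-19,0,-7]], "dr": [[0,0.06,0],[0,0.12,0],[0,0.18,0],[0,0.24,0],[0,0.3,0]]}}

```text
t: 12.2
ee_pos: [0.6024, 0.158, 0.1602]
ee_rot: [0.942, -0.075, 0.327, 0.018]
ft_force: [0.9, -0.1, -1.4]
gripper_width: 0.0129
grip_force: 42.6
```

Call:
{"method": "drive_tool", "body": {"translation": [[0,0,0],[0,0,0],[0,0,0],[0,0,0],[0,0,0]], "dr": [[0,0,0],[0,0,0],[0,0,0],[0,0,0],[0,0,0]]}}

```text
t: 12.7
ee_pos: [0.6016, 0.1582, 0.1573]
ee_rot: [0.943, -0.073, 0.325, 0.019]
ft_force: [-0.6, 0.1, -1.2]
gripper_width: 0.0136
grip_force: 42.5
```

Call:
{"method": "drive_tool", "body": {"translation": [[0,0,0],[0,0,0],[0,0,0],[0,0,0],[0,0,0]], "dr": [[0,0,0],[0,0,0],[0,0,0],[0,0,0],[0,0,0]]}}

```text
t: 13.2
ee_pos: [0.6014, 0.1582, 0.1576]
ee_rot: [0.943, -0.073, 0.325, 0.019]
ft_force: [1.1, -0.1, -1.8]
gripper_width: 0.0131
grip_force: 42.5
```

Run:
```python
from h import *
s=telemetry.sense(); print(tocab(s['ee_pos']),s['ft_force'],s['t'])
im,P=cloud('top'); C=tocab(P); a=im
im2,P2=cloud('scene'); C=tocab(P2)
q=np.array([[ -.18,0],[-.02,.13]])
a=cv2.resize(im[150:240,155:305],(800,480)); 
cv2.imwrite('pics/s5.png',np.vstack([cv2.resize(im2[170:270,150:290],(400,286)),cv2.resize(im[140:240,150:290],(400,286))]))
```

```text
[-0.06639341  0.05531071  0.1576487 ] [ 1.06771748 -0.10743134 -1.7579983 ] 13.2
```

View pics/s5.png

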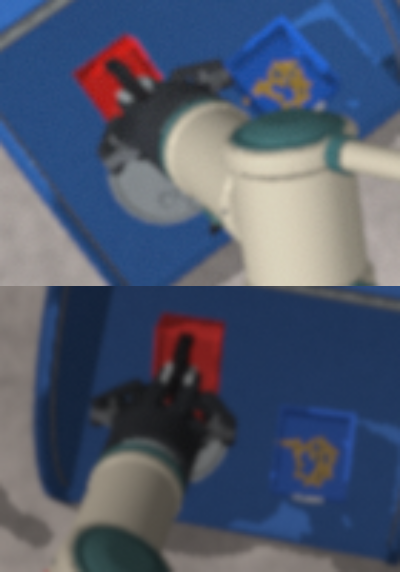

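The crops show the rear of the scoop pocket empty apart from the fingertips, with at least one ball in the dish at (165,195). I back straight up, levelling only once clear, and then look.

Run:
```python
from h import *
s=telemetry.sense(); print(np.round(s['q'],3)); plan(cab(-.066,.056,.25),-100.2,38)
plan(cab(-.09,.056,.33),-100.2,10)
```

```text
[ 0.288  0.225  2.043 -0.806  0.358  2.704]
trans [ 57.2  -1.8 -72.4] dr [-0.027 -0.     0.015] t 13.3
trans [  87.6   -3.4 -150.2] dr [-0.023 -0.489  0.021] t 13.3
```

Call:
{"method": "drive_tool", "body": {"translation": [[10,0,-15],[25,0,-35],[42,0,-60],[58,-1,-90],[72,-2,-120]], "dr": [[0,-0.06,0],[0,-0.14,0],[0,-0.24,0.01],[-0.01,-0.34,0.02],[-0.02,-0.44,0.02]]}}

```text
t: 13.8
ee_pos: [0.5841, 0.1611, 0.2991]
ee_rot: [0.99, -0.088, 0.11, 0.008]
ft_force: [2.0, -0.3, -2.2]
gripper_width: 0.0133
grip_force: 42.5
```

Run:
```python
from h import *
s=telemetry.sense(); print(np.round(s['q'],3),tocab(s['ee_pos']),s['ft_force'])
plan(cab(-.09,.02,.33),-100.2,0)
```

```text
[ 0.199  0.196  1.502 -0.082  1.237  1.965] [-0.08399399  0.05513421  0.29907308] [ 1.99764576 -0.28525284 -2.21733426]
trans [  0.9  35.  -31.6] dr [-0.004 -0.221  0.001] t 13.8
```

Call:
{"method": "drive_tool", "body": {"translation": [[0,20,-15],[0,55,-30],[0,95,-31],[0,140,-31],[0,185,-31]], "dr": [[0,-0.05,0],[0,-0.1,0],[0,-0.15,0],[0,-0.2,0],[0,-0.22,0]]}}

```text
t: 14.3
ee_pos: [0.5457, -0.0218, 0.3264]
ee_rot: [0.996, -0.088, 0.002, -0.001]
ft_force: [0.4, 0.8, -1.8]
gripper_width: 0.0134
grip_force: 42.5
```

Run:
```python
from h import *
s=telemetry.sense(); print(tocab(s['ee_pos']),s['t'])
im2,P2=cloud('scene'); im,P=cloud('top')
cv2.imwrite('s6.png',im2); cv2.imwrite('t6.png',im); np.save('s6.npy',P2); np.save('t6.npy',P)
cv2.imwrite('pics/s6.png',np.vstack([cv2.resize(im2[150:290,100:310],(600,400)),]))
plan([.5285,-.3249,.25],-85.6)
```

```text
[-0.0893614  -0.13167651  0.32641285] 14.3
trans [ 37.8 297.1  76.7] dr [ 0.002 -0.003 -0.26 ] t 14.4
```

View pics/s6.png

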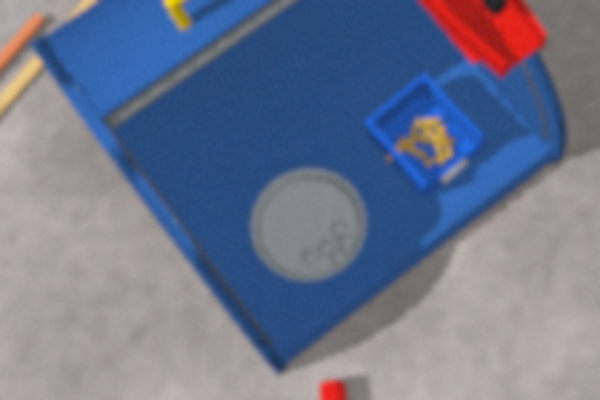

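The dish is in place at (308,225), with a ball cluster at (325,245) in it. I need a closer count, so I'll make one montage.

Run:
```python
from h import *
A=cv2.imread('s6.png'); B=cv2.imread('t6.png')
C=tocab(np.load('t6.npy')); m=(np.hypot(C[...,0]+.098,C[...,1]-.067)<.05)&(C[...,2]<.06); v,u=np.nonzero(m); print(len(u),u.mean(),v.mean())
cu,cv=(int(u.mean()),int(v.mean())) if len(u) else (190,200)
def cr(I,cu,cv,h=24):
    k=cv2.resize(I[cv-h:cv+h,cu-h:cu+h],(400,400),interpolation=cv2.INTER_CUBIC)
    k=cv2.addWeighted(k,2.5,cv2.GaussianBlur(k,(0,0),12),-1.5,0); return k
cv2.imwrite('pics/m7.png',np.hstack([cr(A,208,229),cr(B,cu,cv)]))
```

```text
932 211.29828326180257 190.3637339055794
```

View pics/m7.png

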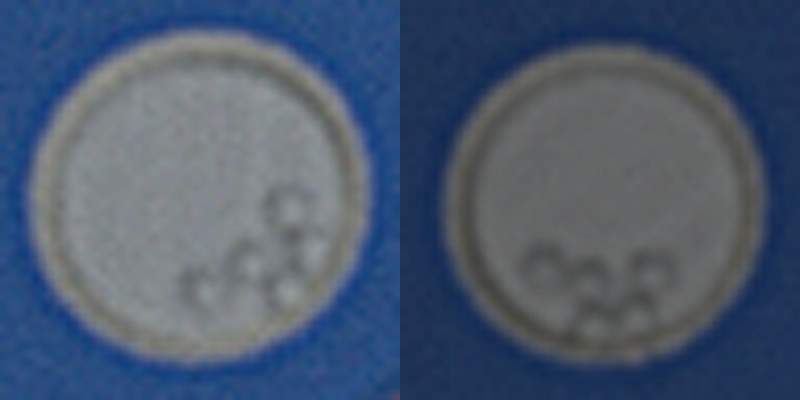

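Both views show five balls in the dish: (548,262), (590,275), (652,270), (600,320) and (635,305) in the right one. Next the scoop goes back.

Call:
{"method": "drive_tool", "body": {"translation": [[5,40,0],[12,85,0],[20,130,0],[27,175,0],[33,220,20]], "dr": [[0,0,-0.04],[0,0,-0.1],[0,0,-0.16],[0,0,-0.22],[0,0,-0.26]]}}

```text
t: 14.9
ee_pos: [0.5408, -0.2444, 0.3086]
ee_rot: [0.999, 0.043, 0.005, 0.001]
ft_force: [1.1, -0.5, -1.9]
gripper_width: 0.0129
grip_force: 42.6
```

Call:
{"method": "drive_tool", "body": {"translation": [[0,0,0],[0,0,0]], "dr": [[0,0,0],[0,0,0]]}}

```text
t: 15.1
ee_pos: [0.5389, -0.2426, 0.3048]
ee_rot: [0.999, 0.041, 0.001, -0.002]
ft_force: [-0.7, -0.1, -2.0]
gripper_width: 0.0132
grip_force: 42.4
```

Run:
```python
from h import *
plan([.5285,-.3249,.10],-85.6)
```

```text
trans [-17.6  81.8 204.5] dr [-0.003 -0.003  0.004] t 15.1
```

Call:
{"method": "drive_tool", "body": {"translation": [[-8,40,40],[-14,70,85],[-18,82,130],[-18,82,175],[-18,82,204]], "dr": [[0,0,0],[0,0,0],[0,0,0],[0,0,0],[0,0,0]]}}

```text
t: 15.6
ee_pos: [0.528, -0.323, 0.0988]
ee_rot: [0.999, 0.042, 0.001, -0.002]
ft_force: [-0.2, 1.2, -1.5]
gripper_width: 0.0132
grip_force: 42.4
```

Call:
{"method": "drive_tool", "body": {"translation": [[0,0,10],[0,0,20],[0,0,28],[0,0,32],[0,0,32]], "dr": [[0,0,0],[0,0,0],[0,0,0],[0,0,0],[0,0,0]]}}

```text
t: 16.1
ee_pos: [0.5295, -0.3251, 0.0704]
ee_rot: [0.999, 0.042, 0.002, -0.0]
ft_force: [0.6, -0.4, -1.9]
gripper_width: 0.0133
grip_force: 42.4
```

Call:
{"method": "drive_tool", "body": {"translation": [[0,0,2],[0,0,3],[0,0,4]], "dr": [[0,0,0],[0,0,0],[0,0,0]]}}

```text
t: 16.4
ee_pos: [0.5291, -0.3252, 0.0661]
ee_rot: [0.999, 0.042, 0.002, -0.001]
ft_force: [0.4, 1.0, -1.7]
gripper_width: 0.0133
grip_force: 42.4
```

Call:
{"method": "drive_tool", "body": {"translation": [[0,0,1],[0,0,2],[0,0,3]], "dr": [[0,0,0],[0,0,0],[0,0,0]]}}

```text
t: 16.7
ee_pos: [0.5292, -0.325, 0.0644]
ee_rot: [0.999, 0.042, 0.002, -0.001]
ft_force: [-2.6, 3.9, 14.3]
gripper_width: 0.0132
grip_force: 44.7
```

Run:
```python
from h import *
s=telemetry.sense(); print(s['ee_pos'],s['ft_force'])
im,P=cloud('scene'); H,S,V=np.moveaxis(cv2.cvtColor(im,cv2.COLOR_BGR2HSV).astype(int),-1,0); x,y,z=np.moveaxis(P,-1,0)
m=((H<8)|(H>172))&(S>140)&(x>.42)&(x<.585)&(y>-.4)&(y<-.25)&(z>.003)
k=P[m]; print(len(k),np.percentile(k,[1,99],axis=0))
```

```text
[ 0.52916157 -0.32497273  0.06444259] [-2.61546865  3.90034953 14.29026753]
333 [[ 0.46071946 -0.34060654  0.00343902]
 [ 0.5572531  -0.27296927  0.12580176]]
```

Call:
{"method": "drive_tool", "body": {"translation": [[0,0,-1],[0,0,-1],[0,0,-1],[0,0,-1]], "dr": [[0,0,0],[0,0,0],[0,0,0],[0,0,0]], "claw": 0.5}}

```text
t: 17.15
ee_pos: [0.5289, -0.325, 0.0634]
ee_rot: [0.999, 0.042, 0.002, -0.001]
ft_force: [0.3, 0.7, 0.2]
gripper_width: 0.0427
grip_force: 0.0
```

Call:
{"method": "drive_tool", "body": {"translation": [[0,0,-15],[0,0,-50],[0,0,-100],[0,0,-150],[0,0,-200]], "dr": [[0,0,0],[0,0,0],[0,0,0],[0,0,0],[0,0,0]]}}

```text
t: 17.65
ee_pos: [0.5279, -0.3252, 0.2653]
ee_rot: [0.999, 0.042, 0.002, -0.001]
ft_force: [0.7, -0.1, -0.3]
gripper_width: 0.0426
grip_force: 0.0
```

Call:
{"method": "drive_tool", "body": {"translation": [[0,0,-50],[0,0,-70],[0,0,-70]], "dr": [[0,0,0],[0,0,0],[0,0,0]], "claw": 0.6}}

```text
t: 17.95
ee_pos: [0.5292, -0.3265, 0.338]
ee_rot: [0.999, 0.042, 0.005, 0.002]
ft_force: [0.2, -0.3, 0.0]
gripper_width: 0.0345
grip_force: 0.0
```

Run:
```python
from h import *
im,P=cloud('wrist'); H,S,V=np.moveaxis(cv2.cvtColor(im,cv2.COLOR_BGR2HSV).astype(int),-1,0); x,y,z=np.moveaxis(P,-1,0)
m=(V<80)&(z>.055)&(z<.085)&(x>.45)&(x<.6)&(y>-.37)&(y<-.27)
k=P[m]; print(len(k),cv2.minAreaRect((k[:,:2]*1000).astype(np.float32)),np.percentile(k,[3,50,97],axis=0))
plan(cab(.0655,0,.335),-10.2)
```

```text
425 ((527.5748291015625, -325.81085205078125), (71.26668548583984, 10.58916187286377), 4.507204055786133) [[ 0.49425652 -0.33151222  0.0717749 ]
 [ 0.52837389 -0.32519002  0.07337156]
 [ 0.56157052 -0.31908003  0.07493094]]
trans [ 226.3 -388.7    1.2] dr [ 0.005 -0.005 -1.309] t 18.0
```

The scoop is upright at its start pose, with the grip top at 73–75 mm. Next I return to the handle.

Call:
{"method": "drive_tool", "body": {"translation": [[22,-38,0],[45,-77,0],[68,-116,0],[91,-155,0],[113,-194,0]], "dr": [[0,0,-0.13],[0,0,-0.26],[0,0,-0.39],[0,0,-0.52],[0,0,-0.65]]}}

```text
t: 18.5
ee_pos: [0.6241, -0.1209, 0.3313]
ee_rot: [0.933, 0.361, 0.0, -0.002]
ft_force: [0.8, -0.1, 0.1]
gripper_width: 0.0343
grip_force: 0.0
```

Call:
{"method": "drive_tool", "body": {"translation": [[0,0,0],[0,0,0]], "dr": [[0,0,0],[0,0,0]]}}

```text
t: 18.7
ee_pos: [0.6239, -0.1217, 0.3317]
ee_rot: [0.933, 0.359, -0.0, -0.001]
ft_force: [0.2, -0.1, -0.1]
gripper_width: 0.0342
grip_force: 0.0
```

Run:
```python
from h import *
plan(cab(.0655,0,.335),-10.2)
```

```text
trans [207.9 -84.6  -2.9] dr [-0.002 -0.002 -0.658] t 18.7
```

Call:
{"method": "drive_tool", "body": {"translation": [[42,-17,0],[83,-34,0],[125,-51,0],[167,-68,-3],[208,-85,-3]], "dr": [[0,0,-0.13],[0,0,-0.26],[0,0,-0.39],[0,0,-0.52],[0,0,-0.658]]}}

```text
t: 19.2
ee_pos: [0.7224, 0.0788, 0.3371]
ee_rot: [0.767, 0.642, 0.001, 0.0]
ft_force: [0.2, -1.4, -0.9]
gripper_width: 0.0342
grip_force: 0.0
```

Call:
{"method": "drive_tool", "body": {"translation": [[0,0,0],[0,0,0]], "dr": [[0,0,0],[0,0,0]]}}

```text
t: 19.4
ee_pos: [0.7218, 0.0787, 0.3361]
ee_rot: [0.768, 0.64, 0.0, -0.0]
ft_force: [0.6, -0.9, 0.7]
gripper_width: 0.0342
grip_force: 0.0
```

Run:
```python
from h import *
print(tocab(telemetry.sense()['ee_pos']))
im,P=cloud('wrist'); H,S,V=np.moveaxis(cv2.cvtColor(im,cv2.COLOR_BGR2HSV).astype(int),-1,0); C=tocab(P)
m=(H>18)&(H<36)&(S>110)&(C[...,2]>.245)&(C[...,2]<.28)
q=C[m]; print(len(q),np.round(np.percentile(q,[3,50,97],axis=0),4).tolist())
plan(cab(.0655,0,.252),-10.2)
```

```text
[ 0.06617193 -0.00164355  0.33607492]
2500 [[0.0605, -0.0602, 0.2536], [0.0658, 0.0072, 0.2571], [0.0714, 0.0595, 0.2589]]
trans [ 2.5 -0.7 84.7] dr [ 0.001 -0.001 -0.004] t 19.45
```

Call:
{"method": "drive_tool", "body": {"translation": [[2,-1,30],[2,-1,60],[2,-1,83],[2,-1,83],[2,-1,83]], "dr": [[0,0,0],[0,0,0],[0,0,0],[0,0,0],[0,0,0]]}}

```text
t: 19.95
ee_pos: [0.7214, 0.0799, 0.2556]
ee_rot: [0.768, 0.64, 0.002, 0.001]
ft_force: [-0.0, -0.1, -0.1]
gripper_width: 0.0338
grip_force: 0.0
```

Call:
{"method": "drive_tool", "body": {"translation": [[0,0,0],[0,0,0],[0,0,0],[0,0,0]], "dr": [[0,0,0],[0,0,0],[0,0,0],[0,0,0]], "claw": 1.0, "squeeze": 40}}

```text
t: 20.35
ee_pos: [0.7215, 0.0813, 0.2576]
ee_rot: [0.768, 0.641, 0.002, 0.002]
ft_force: [-2.6, -1.2, 6.9]
gripper_width: 0.0104
grip_force: 39.3
```

Run:
```python
from h import *
c=tocab(telemetry.sense()['ee_pos'])*1000; print(c)
r=222
for q in np.arange(1.62,-.01,-.1): print(round(q,2),np.round([0,-r*np.cos(q+.244)-c[0],-(40+r*np.sin(q+.244)-c[2])]).tolist())
```

```text
[ 65.39785997   0.84907182 257.55186696]
1.62 [0.0, -1.0, 5.0]
1.52 [0.0, -23.0, -0.0]
1.42 [0.0, -45.0, -3.0]
1.32 [0.0, -67.0, -4.0]
1.22 [0.0, -89.0, -3.0]
1.12 [0.0, -111.0, 0.0]
1.02 [0.0, -132.0, 6.0]
0.92 [0.0, -153.0, 14.0]
0.82 [0.0, -173.0, 23.0]
0.72 [0.0, -192.0, 35.0]
0.62 [0.0, -210.0, 49.0]
0.52 [0.0, -226.0, 64.0]
0.42 [0.0, -240.0, 81.0]
0.32 [0.0, -253.0, 99.0]
0.22 [0.0, -264.0, 118.0]
0.12 [0.0, -273.0, 139.0]
0.02 [0.0, -280.0, 160.0]
```

Call:
{"method": "drive_tool", "body": {"translation": [[0,-22,-4],[0,-44,-7],[0,-66,-8],[0,-88,-7],[0,-110,-4]], "dr": [[0,0,0],[0,0,0],[0,0,0],[0,0,0],[0,0,0]]}}

```text
t: 20.85
ee_pos: [0.6181, 0.1007, 0.2636]
ee_rot: [0.768, 0.641, 0.008, 0.006]
ft_force: [4.8, -1.9, 7.5]
gripper_width: 0.0097
grip_force: 41.7
```

Call:
{"method": "drive_tool", "body": {"translation": [[0,-21,6],[0,-42,14],[0,-62,23],[0,-81,35],[0,-99,49]], "dr": [[0,0,0],[0,0,0],[0,0,0],[0,0,0],[0,0,0]]}}

```text
t: 21.35
ee_pos: [0.5182, 0.1193, 0.2126]
ee_rot: [0.768, 0.641, 0.006, 0.003]
ft_force: [0.1, -1.9, 5.7]
gripper_width: 0.0103
grip_force: 44.7
```

Run:
```python
from h import *
s=telemetry.sense(); c=tocab(s['ee_pos'])*1000; print(c,s['ft_force'],s['gripper_width'],np.hypot(c[0],c[2]-40),np.arctan2(c[2]-40,-c[0])-.244)
for q in (.5,.4,.3,.2,.1,0,-.02): print(round(q,2),np.round([0,-222*np.cos(q+.244)-c[0],-(40+222*np.sin(q+.244)-c[2])]).tolist())
```

```text
[-141.40497551    2.33824416  212.55100924] [ 0.12394405 -1.93817087  5.74519199] 0.010323764820418885 223.09015641043194 0.6402797208245076
0.5 [0.0, -22.0, 22.0]
0.4 [0.0, -36.0, 39.0]
0.3 [0.0, -49.0, 58.0]
0.2 [0.0, -59.0, 77.0]
0.1 [0.0, -68.0, 98.0]
0 [0.0, -74.0, 119.0]
-0.02 [0.0, -75.0, 123.0]
```

Call:
{"method": "drive_tool", "body": {"translation": [[0,-20,19],[0,-34,37],[0,-47,56],[0,-58,76],[0,-66,95]], "dr": [[0,0,0],[0,0,0],[0,0,0],[0,0,0],[0,0,0]]}}

```text
t: 21.85
ee_pos: [0.4532, 0.1316, 0.1152]
ee_rot: [0.767, 0.641, 0.005, 0.002]
ft_force: [1.7, -1.4, 3.9]
gripper_width: 0.0102
grip_force: 47.0
```

Call:
{"method": "drive_tool", "body": {"translation": [[0,-4,12],[0,-7,23],[0,-7,26],[0,-7,28],[0,-7,28]], "dr": [[0,0,0],[0,0,0],[0,0,0],[0,0,0],[0,0,0]]}}

```text
t: 22.35
ee_pos: [0.4467, 0.133, 0.0919]
ee_rot: [0.767, 0.641, 0.005, 0.002]
ft_force: [-9.9, -2.2, 41.4]
gripper_width: 0.0102
grip_force: 52.4
```

Run:
```python
from h import *
s=telemetry.sense(); c=tocab(s['ee_pos'])*1000; print(c,s['ft_force'],s['gripper_width'],np.hypot(c[0],c[2]-40),np.arctan2(c[2]-40,-c[0])-.244)
```

```text
[-214.20694518    3.07364664   91.90855395] [-9.93488518 -2.21616298 41.37940748] 0.01021526102314812 220.40669984573879 -0.006254034105168532
```

Fully shut against the stop; I'll release and retreat.

Call:
{"method": "drive_tool", "body": {"translation": [[0,0,-3],[0,0,-3],[0,0,-3],[0,0,-3]], "dr": [[0,0,0],[0,0,0],[0,0,0],[0,0,0]], "claw": 0.6}}

```text
t: 22.75
ee_pos: [0.4447, 0.1326, 0.0888]
ee_rot: [0.768, 0.641, 0.002, 0.0]
ft_force: [-0.3, -0.1, -0.4]
gripper_width: 0.034
grip_force: 0.0
```

Call:
{"method": "drive_tool", "body": {"translation": [[0,0,-30],[0,0,-75],[0,0,-120],[0,0,-140],[0,0,-140]], "dr": [[0,0,0],[0,0,0],[0,0,0],[0,0,0],[0,0,0]]}}

```text
t: 23.25
ee_pos: [0.4465, 0.1326, 0.2321]
ee_rot: [0.768, 0.641, 0.005, 0.002]
ft_force: [-0.0, -0.3, -0.9]
gripper_width: 0.0341
grip_force: 0.0
```

Run:
```python
from h import *
s=telemetry.sense(); print(tocab(s['ee_pos']),s['ft_force'])
im,P=cloud('wrist'); H,S,V=np.moveaxis(cv2.cvtColor(im,cv2.COLOR_BGR2HSV).astype(int),-1,0); C=tocab(P)
m=(H>18)&(H<36)&(S>110)&(C[...,2]>.05)&(C[...,2]<.15)&(C[...,0]<-.203)&(C[...,0]>-.26)
q=C[m]; print('bar',np.round(np.percentile(q,[3,50,97],axis=0),4).tolist())
im,P=cloud('top'); H,S,V=np.moveaxis(cv2.cvtColor(im,cv2.COLOR_BGR2HSV).astype(int),-1,0); x,y,z=np.moveaxis(P,-1,0); red=((H<8)|(H>172))&(S>150)
for n,m in (('screw',red&(y>0)&(z>.005)),('scoop',red&(x<.57)&(y<-.2)&(z>.005)),('bin',red&(x>.6)&(y<-.2)&(z>.01))):
    print(n,np.round(np.median(P[m],0),4),np.round(np.percentile(P[m],[2,98],axis=0),3).tolist())
```

```text
[-0.21438049  0.00267674  0.23207199] [-0.02280212 -0.31076447 -0.9265893 ]
bar [[-0.2187, -0.0603, 0.0946], [-0.2131, 0.0059, 0.0982], [-0.2051, 0.062, 0.1001]]
screw [0.3937 0.3234 0.0235] [[0.382, 0.315, 0.017], [0.411, 0.335, 0.029]]
scoop [ 0.5034 -0.3218  0.0176] [[0.463, -0.352, 0.006], [0.561, -0.293, 0.069]]
bin [ 0.7015 -0.292   0.0393] [[0.634, -0.332, 0.011], [0.752, -0.232, 0.063]]
```

```bash
python3 -c "
from bench import sign_off
print(sign_off())"
```

```text
the job is handed in; nothing more can be done
None
```

The job is handed in at about 23 s: all five balls are in the dish, the scoop is upright at its start spot, and the cover is fully shut; while tipping, the last joint sat at its 2.7 rad range limit (it read 2.704).

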